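Load a board carrier into a slant-front warming cabinet

TASK

Pull the warming cabinet's sloping door all the way down, carry the board carrier inside and set it down gently, flat on the cabinet's floor, then push the door back up until it is fully shut and let go. Keep the carrier upright all the while, and leave the bottle and the orange spool where they stand.

Things in the scene. Friction and masses are not known exactly. Their poses are not given: they have to be found in the camera images.
- cabinet: White slant-front cabinet, fixed, 210 deep, 260 wide, 156 high. Origin on the bench under the middle of the door's hinge line; x level, from the hinge line into the cabinet (the door opens to -x), y along the hinge line, z up. Solid base 50 high, its top is the floor. Chamber 240 wide, back wall 200 behind the hinge line. Roof: from x = 106 to the back, 150 to 156 above the bench.
- hinge_mid (a point): Middle of the door's hinge line, at floor level, 50 above the bench. From it the front slopes back at 45 degrees to the roof's front edge (106 behind it and 106 above it). With the door down this whole slope is open, also from above.
- floor_spot (a point): Point on the cabinet's floor, 82 behind the hinge line, midway between the side walls: a good place for the middle of the carrier's underside. For the carrier's grip to fit under the shut door, its middle must stand at least 68 behind the hinge line. The plate's rear half then lies under the roof, so lower it in front of the roof and move it back just above the floor.
- door_bar (a point): Middle of the blue bar handle, moving with the door: round, diameter 14, 200 long, parallel to the hinge line, 195 from it along the door, 4 outside the door's inner face. Shut: 185 above the bench, clear above the roof. Fully open: 46 above the bench. A gap of 38 between bar and door panel (struts 180 apart) lets fingers straddle or hook the bar from above, shut or open.
- door (a joint): Door hinge, rad: 0 shut, leaning back 45 degrees on the slope; 0.785 upright; 2.356 fully down, level with the floor, on its stop. Aluminium frame, clear pane, 260 wide, 150 from hinge to free edge, 8 thick, 0.5 kg, hinged at its bottom edge. No latch: its weight holds it shut, and past upright it sinks open by itself, damped; moving the bar takes 2 to 5 N.
- carrier: Loose black board carrier, about 0.2 kg: a plate 90 (x) by 120 (y) by 14 high with two yellow boards lying on it (up to 20 high) and an upright blue grip in the middle. Origin at the centre of its underside, z up.
- carrier_grip (a point): Where to hold the carrier's blue grip, 40 above the carrier's underside, above its centre. The grip is an upright block 24 along the carrier's x, 14 thick along its y, its top 50 above the underside.
- bottle: White bottle with a red cap, 60 in diameter, 120 high, loose. Origin at the centre of its underside.
- spool: Orange spool standing on end, 68 in diameter, 50 high, loose. Origin at the centre of its underside.
Things that resemble listed ones, but are neither listed nor needed, are in the scene too. Of the things that look like the carrier, take the one that is farthest to the robot's right at the start.

How it is judged (in metres and radians):
On the way, in this order (a step that is already met when the one before it is completed fails the run):
1. the door is fully down (joint above 2.2 rad) (value of joint door above 2.2 rad), for 0.2 s.
2. the carrier stands on the cabinet's floor (x of carrier in the frame of cabinet between 0.04 and 0.165 m and y of carrier in the frame of cabinet between -0.08 and 0.08 m and z of carrier in the frame of cabinet between 0.042 and 0.056 m and angle between carrier's own z axis and vertical below 0.1 rad), for 0.2 s.
At the end, for the whole second after the job is handed in: The door is shut (joint below 0.06 rad); the carrier is inside, at rest (below 0.02 m/s) and flat on the cabinet's floor: its origin 40 to 165 mm behind the hinge line, within 80 mm of the middle, -8 to +6 mm from floor height, tilted less than 0.1 rad (all of step 2 and value of joint door below 0.06 rad and linear speed of carrier below 0.02 m/s); the robot touches nothing.
It fails at once if the carrier is tilted more than 0.6 rad (angle between carrier's own z axis and vertical above 0.6 rad).
It fails at once if the carrier is dropped or thrown: faster than 0.7 m/s while no finger touches it (linear speed of carrier above 0.7 m/s and contact force between the fingers and carrier below 0.1 N).
It fails at once if the bottle is moved more than 30 mm or tipped over (distance of bottle from where it was at the start of the episode above 0.03 m or angle between bottle's own z axis and vertical above 0.5 rad).
It fails at once if the spool is moved more than 30 mm or tipped over (distance of spool from where it was at the start of the episode above 0.03 m or angle between spool's own z axis and vertical above 0.5 rad).
It also fails if it takes over 69 s, if anything falls off the work surface, if the arm or the gripper's body presses on something with over 40 N, if the wrist force passes 120 N, or if a joint passes its speed limit or range.

ROBOT

A 6-joint arm with a two-finger parallel gripper is mounted at the origin on the work surface. World frame = base frame: x ahead of the robot, y to its left, z up, the work surface at z = 0. Lengths are in mm, angles in rad, forces in N, time in s.
With the tool pointing down it reaches from about 400 to 925 mm from the base axis. Payload 12.5 kg.
Tool frame: the origin (TCP) lies at the centre of the arm's flange, where the gripper is bolted on; the fingertips stand 190 mm ahead of it and the grasp point (between the pads) lies 171 mm ahead of it; z points along the fingers, y is the direction in which the jaws open and shut (so a half turn about z gives the same grasp; the last joint's range is limited). The gripper opens to 95 mm and grips with 3 to 60 N. Pads are 20 mm wide; open, the fingers measure 119 mm over their backs; the gripper's body (75 mm by 180 mm) begins 59 mm behind the grasp point.
Start: joints at [-1.286, 0.491, 1.559, -0, 1.092, -0.106], TCP at [238.099, -577.87, 404.761] pointing down, gripper open.
Joint ranges: [-3.1, 3.1], [-0.84, 2.19], [0.05, 2.79], [-1.13, 4.28], [0.06, 2.93], [-2.69, 2.69]. Speed limits (rad/s): [2.22, 2.22, 2.79, 3.14, 3.14, 3.14].

INTERFACE

Orientations are given as [roll, pitch, yaw] about the fixed x, y, z axes, in that order (R = Rz(yaw) Ry(pitch) Rx(roll)).
In Python, from cell import env, optics gives the robot as it stands.
- The arm moves only by the tool apply_moves, never from a script. Its argument "commands" is a list of rows, each a list of 7 numbers: the turn, a rotation vector about the tool's x, y, z in degrees, then the shift along the tool's x, y, z in m, then the finger opening in m, from 0 to 0.0951. A call has 1 to 5 rows; each row shifts and turns the commanded pose from where the row before left it, along the tool's axes as they then stand; what a row does not reach is not made up. A row lasts 1/12 s, in which the tool goes at most 41.7 mm and 7.16 degrees, less where a joint would pass 70% of its speed; a pose out of reach is approached as far as the arm can. A call with a gripper value outside its range is refused whole. The fingers move at their own pace and stop on an object; the grip force is fixed at half the most. Time passes only in rows, so rows that do not move let the fingers close. It gives the time, the measured TCP pose, the force and the opening at its end, in the units of the state.
- env.state(): the state, without advancing time (a new reading comes with each control period).
- optics.read_camera(name): name is "scene" or "top"; returns a dict with "color" (480x640x3 uint8, red, green, blue), "fx", "fy", "cx", "cy" (pixels), "distortion" ([k1, k2, p1, p2, k3] as OpenCV has them; the pictures are not rectified), "eye" and "rotation" of the camera in the world. Camera axes: x right, y up, looking along -z (the intrinsics and any distortion apply to the point x, -y, -z); pixel columns grow to the right and rows downward; lengths in mm; the calibration is good to about 2 mm. A picture is of the moment at which its call begins. There is no depth.
- env.job_done(): hands the job in, once; it reports no verdict.
The state is a dict: "t": time; "joints": joint angles; "qvel": joint speeds; "tau": joint torques, N m; "eef_pos": TCP position; "tcp_rot": TCP orientation; "ft_force": force on the tool from outside, world axes, zero at the start; "moment": the same for the moment, N m; "opening": opening from 0.0 (shut) to 1.0 (fully open).
Only numpy, scipy, OpenCV 4.12 (cv2) and the standard library are available. Lean on these libraries where they do the work, as an engineer would, in place of code of your own. Each camera call takes 0.05 s, during which the arm holds its last target. There are 200 camera calls.

## Working session

There is one attempt and no reset: what is moved stays moved. The work goes in short steps, Python scripts to look and compute and a tool call to move; the robot and the scene stay as the last step left them, time stands still between calls to the robot, and variables do not carry over. Pictures are saved under pics/ and viewed, about 8 in all and at most 12, crops included, and the job is handed in when it is done.

Besides the shell and the picture viewer there is one more tool, called by a JSON object that holds its "fn" and its "kwargs". apply_moves: Moves the arm, as the interface text tells. Its arguments: {"type":"object","properties":{"commands":{"type":"array","items":{"type":"array","items":{"type":"number"}}}},"required":["commands"]}

```bash
ls; mkdir -p pics
python3 - <<'E'
from cell import env, optics
import cv2, numpy as np
s=env.state(); print(s)
for n in ("scene","top"):
    c=optics.read_camera(n); cv2.imwrite(f"pics/{n}0.png",c["color"][:,:,::-1])
    print(n,[c[k] for k in("fx","fy","cx","cy","distortion","eye")],np.round(c["rotation"],4).tolist())
E
```

```text
pics
{'t': 0.0, 'joints': array([-1.28560292e+00,  4.91564575e-01,  1.55945373e+00, -4.04633562e-06,
        1.09174145e+00, -1.05599054e-01]), 'qvel': array([ 0.00088866,  0.0003073 , -0.00114702,  0.00231627,  0.00173195,
        0.0003455 ]), 'tau': array([-1.72777567e-03, -6.12647724e+01, -2.58181000e+01,  6.91342447e-02,
        4.82193811e-02, -8.39598351e-05]), 'eef_pos': array([ 238.08668341, -577.83550031,  404.15704329]), 'tcp_rot': array([-3.14043167e+00, -1.19447690e-04,  3.90794258e-01]), 'ft_force': array([-0.37839869, -0.120055  ,  0.33185545]), 'moment': array([-0.0091336 ,  0.04191646, -0.00418982]), 'opening': 0.9991728625841747}
scene [465.85941070022494, 465.85941070022494, 314.74599296646886, 241.04834543600685, array([-0.0864241,  0.       ,  0.       ,  0.       ,  0.       ]), array([1094.4572751 ,  247.68292344,  922.47053285])] [0.6905, -0.0013, 2.1906]
top [489.27754045674783, 489.27754045674783, 317.1877032161463, 229.5253912134207, array([-0.07496004,  0.        ,  0.        ,  0.        ,  0.        ]), array([ 438.0477757 , -105.37950734,  957.13729826])] [0.1661, -0.0059, -1.5961]
```

View pics/scene0.png

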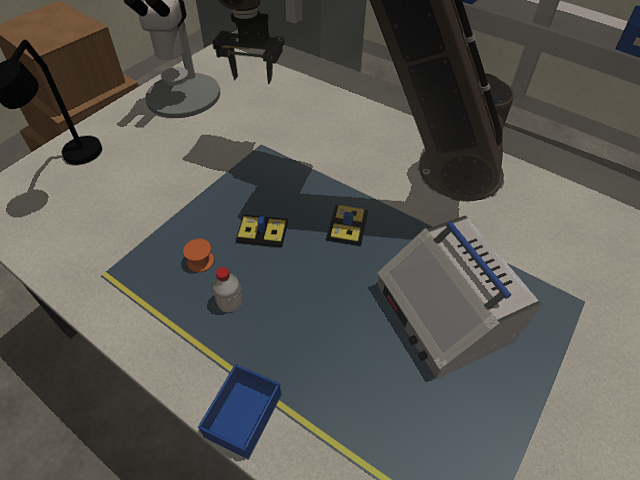

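View pics/top0.png

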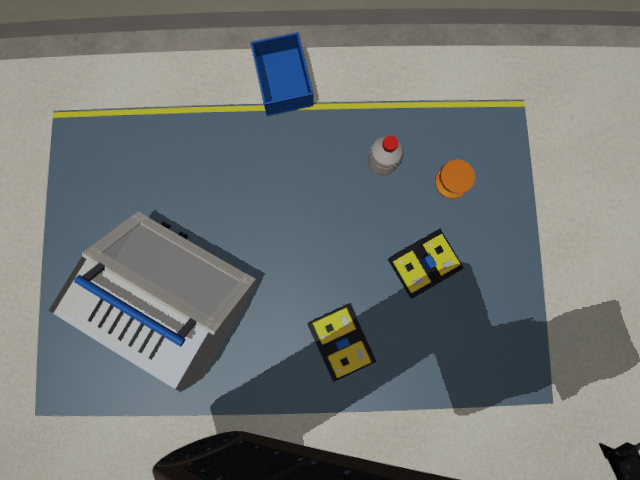

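The top view shows two carriers, at (426,264) and (342,343). The right-hand one, (426,264), has the smaller world y, so it is the farthest to the robot's right and the one to take. The cabinet bar runs (78,280)-(183,343). The bottle is at (385,155) and the spool at (456,178). I'll measure them now, with a crop to confirm.

```bash
cat > h.py <<'E'
from cell import env, optics
import cv2, numpy as np
from scipy.spatial.transform import Rotation as Ro
def cam(n):
    c=optics.read_camera(n); c["K"]=np.array([[c["fx"],0,c["cx"]],[0,c["fy"],c["cy"]],[0,0,1]])
    c["R"]=Ro.from_euler("xyz",c["rotation"]).as_matrix(); c["hsv"]=cv2.cvtColor(c["color"],cv2.COLOR_RGB2HSV); return c
def ray(c,uv):
    p=cv2.undistortPoints(np.array(uv,float).reshape(-1,1,2),c["K"],c["distortion"]).reshape(-1,2)
    return np.c_[p[:,0],-p[:,1],-np.ones(len(p))]@c["R"].T
def plane(c,uv,z):
    d=ray(c,uv); return c["eye"]+d*((z-c["eye"][2])/d[:,2])[:,None]
def proj(c,P):
    q=(np.atleast_2d(P)-c["eye"])@c["R"]*[1,-1,-1]
    return cv2.projectPoints(q,np.zeros(3),np.zeros(3),c["K"],c["distortion"])[0].reshape(-1,2)
def tri(c1,u1,c2,u2):
    a,b=ray(c1,u1)[0],ray(c2,u2)[0]
    s=np.linalg.lstsq(np.c_[a,-b],c2["eye"]-c1["eye"],rcond=None)[0]
    p,q=c1["eye"]+s[0]*a,c2["eye"]+s[1]*b
    return (p+q)/2,np.linalg.norm(p-q)
def blobs(c,lo,hi,amin=15):
    m=cv2.inRange(c["hsv"],np.array(lo),np.array(hi)); n,l,st,ce=cv2.connectedComponentsWithStats(m)
    return [(st[i],ce[i],np.argwhere(l==i)[:,::-1].astype(np.float32)) for i in range(1,n) if st[i][4]>=amin]
BLUE=((105,140,40),(125,255,255))
E
python3 - <<'E'
from h import *
C={n:cam(n) for n in("scene","top")}
for n,c in C.items():
    for nm,lo,hi in(("blue",*BLUE),("yel",(22,120,90),(34,255,255)),("red",(172,150,80),(180,255,255)),("red0",(0,150,80),(3,255,255)),("orange",(6,170,80),(16,255,255))):
        for st,ce,p in blobs(c,lo,hi,25):
            r=cv2.minAreaRect(p); print(n,nm,st[4],ce.round(1),"rect",np.round(r[0],1),np.round(r[1],1),round(r[2],1),"box",np.round(cv2.boxPoints(r),1).tolist() if nm in("blue",) else "")
a=C["top"]["color"][225:390,300:480,::-1]; b=C["scene"]["color"][195:255,225:380,::-1]
a=cv2.resize(a,None,fx=2.5,fy=2.5,interpolation=2); b=cv2.resize(b,(450,174),interpolation=2)
o=np.zeros((600,450,3),np.uint8); o[:a.shape[0],:a.shape[1]]=a; o[420:594]=b; cv2.imwrite("pics/crop1.png",o)
E
```

```text
scene blue 37 [468.8   1. ] rect [468.5   1.5] [ 3. 13.] 90.0 box [[462.0, 0.0], [475.0, 0.0], [475.0, 3.0], [462.0, 3.0]]
scene blue 335 [633.9  29.4] rect [628.  31.] [50. 22.] 90.0 box [[617.0, 6.0], [639.0, 6.0], [639.0, 56.0], [617.0, 56.0]]
scene blue 92 [261.  223.5] rect [261.  223.5] [15.  6.] 90.0 box [[258.0, 216.0], [264.0, 216.0], [264.0, 231.0], [258.0, 231.0]]
scene blue 248 [477.3 256. ] rect [479. 258.] [93.7  3.8] 50.0 box [[447.3999938964844, 223.3000030517578], [450.29998779296875, 220.89999389648438], [510.5, 292.70001220703125], [507.6000061035156, 295.1000061035156]]
scene blue 2941 [240.1 412.7] rect [240.4 409.4] [56.7 83.1] 29.7 box [[195.1999969482422, 431.3999938964844], [236.39999389648438, 359.20001220703125], [285.6000061035156, 387.3999938964844], [244.39999389648438, 459.5]]
scene blue 47 [256.4 440.6] rect [256.8 440.1] [ 2.2 40.7] 29.4 box [[245.8000030517578, 457.29998779296875], [265.79998779296875, 421.8999938964844], [267.70001220703125, 423.0], [247.8000030517578, 458.3999938964844]]
scene yel 153 [350.8 212.4] rect [349.6 212.7] [26.  11.3] 9.
[... 1127 characters left out ...]
rect [342.2 342.9] [ 8.9 13.9] 63.4 box [[334.0, 342.0], [346.3999938964844, 335.79998779296875], [350.3999938964844, 343.79998779296875], [338.0, 350.0]]
top yel 1140 [416.8 104.7] rect [412.5 104.7] [  5.8 223. ] 89.2 box 
top yel 1128 [158.5 110.8] rect [158.5 110.8] [  5.7 211.2] 88.0 box 
top yel 679 [441.2 253.4] rect [441.  253.8] [36.7 22.8] 59.0 box 
top yel 720 [411.1 270.7] rect [411.3 271.1] [36.9 23. ] 59.0 box 
top yel 783 [333.2 325.6] rect [333.9 325.6] [24.1 37.9] 65.2 box 
top yel 761 [348.4 359.1] rect [348.8 359. ] [23.7 37.6] 64.8 box 
top red0 187 [389.9 143.3] rect [389.8 143.3] [14.1 14.8] 45.0 box 
top orange 1069 [455.2 178. ] rect [454.3 178.8] [33.9 40.3] 45.0 box
```

View pics/crop1.png

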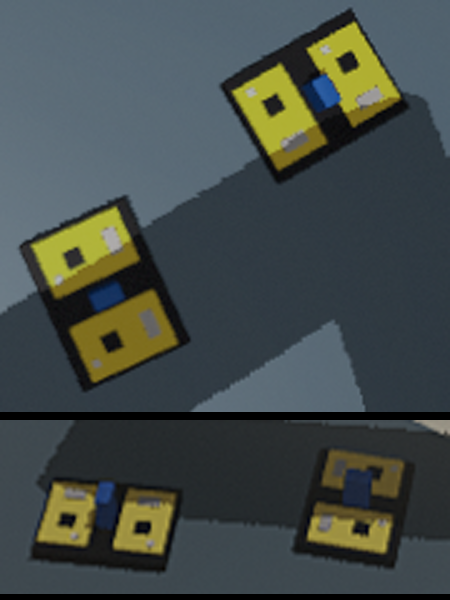

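The crop confirms it. The right-hand carrier at top (426,264), scene (261,224), has its blue grip in the middle between two yellow boards, and it is the one farthest to the robot's right. Next I'll compute the poses.

Run:
```python
from h import *
t,s=cam("top"),cam("scene")
# bar ends
A=[( 75.6,277.6),(182.3,342.5)]; B=[(509,294),(448.8,222)]
# scene: which end matches
for i in (0,1):
    for j in (0,1): print("bar tri",i,j,tri(t,A[i],s,B[j]))
P=plane(t,A,192); print("bar plane z185 top face",P, np.linalg.norm(P[0]-P[1]))
P=plane(t,[(129,310)],185);print("barmid",P)
b=plane(t,[(441.2,253.4),(411.1,270.7)],20); print("boards",b,b.mean(0),"ydir deg",np.degrees(np.arctan2(*(b[0]-b[1])[[1,0]])))
print("scene boards",plane(s,[(247.6,228.1),(274,230.7)],20).mean(0), plane(s,[(247.8,227.1),(274.1,229.9)],20).mean(0))
g=plane(t,[(428.1,262)],50);print("grip top",g, "other", plane(t,[(342,343)],50))
print("grip tri",tri(t,(428.1,261),s,(261.5,218)))
print("cap",plane(t,[(389.9,143.3)],120),plane(s,[(222,270)],120))
print("spool",plane(t,[(458.5,176)],50))
print("cab corners top roof z156",plane(t,[(51,310),(179,390)],156)[:, :2], "hinge-ish z50",plane(t,[(150,211),(264,275)],50)[:,:2])
```

```text
bar tri 0 0 (array([497.69091515, 271.15073857, 194.92146383]), np.float64(1.3043563470811055))
bar tri 0 1 (array([506.22383692, 158.51027856, 344.46528915]), np.float64(80.60203253699045))
bar tri 1 0 (array([364.27581183, 217.14946362,  -6.84828682]), np.float64(131.42301820407587))
bar tri 1 1 (array([394.9561633 ,  98.83740501, 192.39709751]), np.float64(0.22639247145721228))
bar plane z185 top face [[498.17679444 271.93263632 192.        ]
 [394.98608229  98.83865422 192.        ]] 201.51885696412148
barmid [[446.10653784 186.24524116 185.        ]]
boards [[ 542.16852755 -354.07144478   20.        ]
 [ 510.26617503 -293.43322676   20.        ]] [ 526.21735129 -323.75233577   20.        ] ydir deg -62.250708443821324
scene boards [ 535.96144358 -319.80953553   20.        ] [ 533.37427714 -321.46785989   20.        ]
grip top [[ 523.33403183 -320.30747774   50.        ]] other [[ 379.76462967 -154.35821256   50.        ]]
grip tri (array([ 525.51421919, -320.7953593 ,   52.99501521]), np.float64(2.3956257297244177))
cap [[ 732.05800977 -248.44642156  120.        ]] [[ 734.44064439 -250.92141823  120.        ]]
spool [[ 688.13319705 -390.26629804   50.        ]]
cab corners top roof z156 [[448.15938029 329.39829891]
 [318.40742545 113.14477723]] hinge-ish z50 [[633.45055654 202.98425912]
 [506.91899942 -13.89073339]]
```

{"fn": "apply_moves", "kwargs": {"commands": [[0, 0, -7.1, 0, 0, 0, 0.05], [0, 0, -7.1, 0, 0, 0, 0.05], [0, 0, -7.1, 0, 0, 0, 0.05], [0, 0, -7.1, 0, 0, 0, 0.05], [0, 0, -7.1, 0, 0, 0, 0.05]]}}

```text
t: 0.72
eef_pos: [238.1, -577.9, 404.7]
tcp_rot: [-3.142, -0.0, 1.017]
ft_force: [-0.1, 0.2, 0.5]
opening: 0.706
```

{"fn": "apply_moves", "kwargs": {"commands": [[0, 0, -1.3, 0, 0, 0, 0.05], [0, 0, 0, 0.0358, 0.0057, 0, 0.05], [0, 0, 0, 0.0358, 0.0057, 0, 0.05], [0, 0, 0, 0.0358, 0.0057, 0, 0.05], [0, 0, 0, 0.0358, 0.0057, 0, 0.05]]}}

```text
t: 1.13
eef_pos: [331.6, -465.3, 404.7]
tcp_rot: [3.142, 0.0, 1.029]
ft_force: [0.2, -0.1, 0.4]
opening: 0.528
```

{"fn": "apply_moves", "kwargs": {"commands": [[0, 0, 0, 0.0358, 0.0057, 0, 0.05], [0, 0, 0, 0.0358, 0.0057, 0, 0.05], [0, 0, 0, 0.0358, 0.0057, 0, 0.05], [0, 0, 0, 0.0358, 0.0057, 0, 0.05], [0, 0, 0, 0.0358, 0.0057, 0, 0.05]]}}

```text
t: 1.55
eef_pos: [448.0, -325.9, 404.9]
tcp_rot: [3.141, 0.0, 1.029]
ft_force: [0.3, -1.0, 0.8]
opening: 0.526
```

{"fn": "apply_moves", "kwargs": {"commands": [[0, 0, 0, 0.0358, 0.0057, 0, 0.05], [0, 0, 0, 0.0312, -0.0207, 0, 0.05], [0, 0, 0, 0.0312, -0.0207, 0, 0.05], [0, 0, 0, 0.0312, -0.0207, 0, 0.05], [0, 0, 0, 0.0312, -0.0207, 0, 0.05]]}}

```text
t: 1.97
eef_pos: [462.9, -148.3, 404.7]
tcp_rot: [3.142, 0.0, 1.03]
ft_force: [1.1, -0.4, 0.0]
opening: 0.523
```

{"fn": "apply_moves", "kwargs": {"commands": [[0, 0, 0, 0.0312, -0.0207, 0, 0.05], [0, 0, 0, 0.0312, -0.0207, 0, 0.05], [0, 0, 0, 0.0312, -0.0207, 0, 0.05], [0, 0, 0, 0.0312, -0.0207, 0, 0.05], [0, 0, 0, 0, 0, 0, 0.05]]}}

```text
t: 2.38
eef_pos: [455.1, 4.2, 404.9]
tcp_rot: [-3.141, -0.001, 1.034]
ft_force: [0.2, -0.3, 1.0]
opening: 0.524
```

{"fn": "apply_moves", "kwargs": {"commands": [[0, 0, 0, 0.0303, -0.02, 0, 0.05], [0, 0, 0, 0.0303, -0.02, 0, 0.05], [0, 0, 0, 0.0303, -0.02, 0, 0.05], [0, 0, 0, 0.0303, -0.02, 0, 0.05], [0, 0, 0, 0.0303, -0.02, 0, 0.05]]}}

```text
t: 2.8
eef_pos: [447.5, 182.3, 404.9]
tcp_rot: [3.141, -0.0, 1.03]
ft_force: [1.6, 0.3, -0.4]
opening: 0.529
```

{"fn": "apply_moves", "kwargs": {"commands": [[0, 0, 0, 0, 0, 0, 0.05], [0, 0, 0, 0, 0, 0, 0.05]]}}

```text
t: 2.97
eef_pos: [447.6, 182.0, 404.6]
tcp_rot: [3.142, 0.0, 1.034]
ft_force: [0.7, -0.0, 0.4]
opening: 0.528
```

Run:
```python
from h import *
s=env.state(); print(s["eef_pos"],s["joints"])
o=[]
for n,(x,y) in(("top",(40,200)),("scene",(380,130))):
    c=cam(n); im=c["color"][:,:,::-1].copy(); o.append(cv2.resize(im[y:y+200,x:x+200],(400,400),interpolation=2))
cv2.imwrite("pics/bar.png",np.hstack(o))
```

```text
[447.56013508 182.04919816 404.58071049] [ 2.49536186e-01  2.90450051e-01  1.89612619e+00 -2.45768397e-04
  9.55120798e-01  7.86596500e-01]
```

View pics/bar.png

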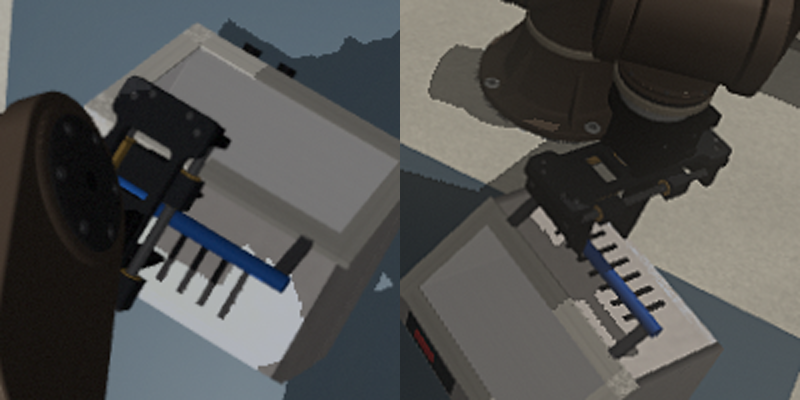

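The fingers straddle the blue bar in both views, so I'll go down and close.

{"fn": "apply_moves", "kwargs": {"commands": [[0, 0, 0, 0.0024, -0.0026, 0.015, 0.05], [0, 0, 0, 0, 0, 0.015, 0.05], [0, 0, 0, 0, 0, 0.015, 0.05], [0, 0, 0, 0, 0, 0, 0.05], [0, 0, 0, 0, 0, 0, 0.005]]}}

```text
t: 3.48
eef_pos: [447.1, 183.2, 359.6]
tcp_rot: [-3.141, 0.001, 1.031]
ft_force: [-0.2, 0.4, 1.0]
opening: 0.493
```

{"fn": "apply_moves", "kwargs": {"commands": [[0, 0, 0, 0, 0, 0, 0.005], [0, 0, 0, 0, 0, 0, 0.005], [0, 0, 0, 0, 0, 0, 0.005], [0, 0, 0, 0, 0, 0, 0.005], [0, 0, 0, 0, 0, 0, 0.005]]}}

```text
t: 3.9
eef_pos: [446.7, 184.3, 360.1]
tcp_rot: [3.141, -0.0, 1.033]
ft_force: [0.4, -0.3, -0.2]
opening: 0.164
```

{"fn": "apply_moves", "kwargs": {"commands": [[0, 0, 0, 0, 0.0192, -0.0168, 0.005], [0, 0, 0, 0, 0.0212, -0.0142, 0.005], [0, 0, 0, 0, 0.0229, -0.0113, 0.005], [0, 0, 0, 0, 0, 0, 0.005]]}}

```text
t: 4.23
eef_pos: [502.7, 150.5, 404.1]
tcp_rot: [3.141, 0.001, 1.032]
ft_force: [-8.4, -0.7, 16.3]
opening: 0.137
```

{"fn": "apply_moves", "kwargs": {"commands": [[0, 0, 0, 0, 0.0241, -0.0082, 0.005], [0, 0, 0, 0, 0.025, -0.0049, 0.005], [0, 0, 0, 0, 0.0255, -0.0017, 0.005], [0, 0, 0, 0, 0, 0, 0.005]]}}

```text
t: 4.57
eef_pos: [567.6, 111.8, 417.7]
tcp_rot: [3.139, -0.0, 1.032]
ft_force: [-1.7, -4.4, 11.8]
opening: 0.139
```

{"fn": "apply_moves", "kwargs": {"commands": [[0, 0, 0, 0, 0.0255, 0.0017, 0.005], [0, 0, 0, 0, 0.025, 0.0049, 0.005], [0, 0, 0, 0, 0.0241, 0.0082, 0.005], [0, 0, 0, 0, 0.0229, 0.0113, 0.005], [0, 0, 0, 0, 0.0212, 0.0142, 0.005]]}}

```text
t: 4.98
eef_pos: [667.7, 52.4, 376.4]
tcp_rot: [-3.141, 0.0, 1.033]
ft_force: [-4.2, 2.5, -1.4]
opening: 0.139
```

{"fn": "apply_moves", "kwargs": {"commands": [[0, 0, 0, 0, 0.0192, 0.0168, 0.005], [0, 0, 0, 0, 0.0168, 0.0192, 0.005], [0, 0, 0, 0, 0.0142, 0.0212, 0.005], [0, 0, 0, 0, 0.0113, 0.0229, 0.005], [0, 0, 0, 0, 0.0082, 0.0241, 0.005]]}}

```text
t: 5.4
eef_pos: [726.7, 17.1, 270.6]
tcp_rot: [-3.138, 0.002, 1.033]
ft_force: [-9.6, 5.4, -0.9]
opening: 0.14
```

{"fn": "apply_moves", "kwargs": {"commands": [[0, 0, 0, 0, 0.0049, 0.025, 0.005], [0, 0, 0, 0, 0.0017, 0.0255, 0.005], [0, 0, 0, 0, 0, 0.004, 0.005], [0, 0, 0, 0, 0, 0, 0.005]]}}

```text
t: 5.73
eef_pos: [731.5, 14.6, 215.4]
tcp_rot: [-3.135, 0.003, 1.033]
ft_force: [-7.7, 2.7, -3.8]
opening: 0.14
```

{"fn": "apply_moves", "kwargs": {"commands": [[0, 0, 0, 0, 0, 0, 0.05], [0, 0, 0, 0, 0, 0, 0.05], [0, 0, 0, 0, 0, 0, 0.05], [0, 0, 0, 0, 0, 0, 0.05], [0, 0, 0, 0, 0, -0.02, 0.05]]}}

```text
t: 6.15
eef_pos: [732.0, 13.8, 234.7]
tcp_rot: [-3.137, 0.002, 1.033]
ft_force: [-0.4, -0.7, 0.0]
opening: 0.435
```

{"fn": "apply_moves", "kwargs": {"commands": [[0, 0, 0, 0, 0, -0.035, 0.05], [0, 0, 0, 0, 0, -0.038, 0.05], [0, 0, 0, 0, 0, -0.038, 0.05], [0, 0, 0, 0, 0, -0.038, 0.05], [0, 0, 0, 0, 0, 0, 0.05]]}}

```text
t: 6.57
eef_pos: [732.9, 13.9, 396.0]
tcp_rot: [3.13, -0.006, 1.033]
ft_force: [0.7, 0.7, 1.2]
opening: 0.527
```

Run:
```python
from h import *
s=env.state(); print(s["eef_pos"],s["tcp_rot"])
for n in("top","scene"):
    c=cam(n); cv2.imwrite(f"pics/{n}_open.png",c["color"][:,:,::-1])
    for st,ce,p in blobs(c,*BLUE,25):
        r=cv2.minAreaRect(p); print(n,st[4],np.round(ce,1),np.round(cv2.boxPoints(r),1).tolist(), plane(c,[ce],50 if n=="top" else 46).round(1))
```

```text
[732.90811615  13.8535775  396.01063601] [ 3.13016214 -0.00568411  1.03308513]
top 2960 [286.9  76. ] [[250.5, 41.900001525878906], [299.1000061035156, 31.5], [314.8999938964844, 105.19999694824219], [266.29998779296875, 115.5999984741211]] [[902.6 -61.8  50. ]]
top 485 [261.6 167.9] [[228.5, 153.6999969482422], [231.89999389648438, 147.5], [294.29998779296875, 181.8000030517578], [290.8999938964844, 188.0]] [[712.7 -10.7  50. ]]
top 145 [428.  261.9] [[419.8999938964844, 258.8999938964844], [429.20001220703125, 253.3000030517578], [436.20001220703125, 265.1000061035156], [427.0, 270.6000061035156]] [[ 523.5 -320.2   50. ]]
top 126 [342.1 342.8] [[334.20001220703125, 340.8999938964844], [346.79998779296875, 335.8999938964844], [350.20001220703125, 344.5], [337.6000061035156, 349.6000061035156]] [[ 380.1 -154.6   50. ]]
scene 653 [630.8  34.4] [[616.0, 6.0], [639.0, 6.0], [639.0, 56.0], [616.0, 56.0]] [[-1224.7   264.     46. ]]
scene 70 [260.9 223.3] [[258.0, 216.0], [264.0, 216.0], [264.0, 231.0], [258.0, 231.0]] [[ 536.1 -316.1   46. ]]
scene 452 [327.7 356.9] [[303.0, 314.0], [308.20001220703125, 311.3999938964844], [349.20001220703125, 393.3999938964844], [344.0, 396.0]] [[737.8  26.9  46. ]]
scene 2457 [239.2 413.5] [[197.5, 427.70001220703125], [233.3000030517578, 359.5], [279.6000061035156, 383.8999938964844], [243.8000030517578, 452.0]] [[931.5 -42.7  46. ]]
scene 76 [263.2 427.1] [[246.60000610351562, 457.79998779296875], [276.3999938964844, 397.20001220703125], [278.20001220703125, 398.1000061035156], [248.5, 458.70001220703125]] [[924.8  10.3  46. ]]
scene 42 [215.  441.3] [[199.39999389648438, 433.6000061035156], [201.0, 431.0], [231.1999969482422, 449.6000061035156], [229.6999969482422, 452.20001220703125]] [[997.1 -44.4  46. ]]
```

View pics/top_open.png

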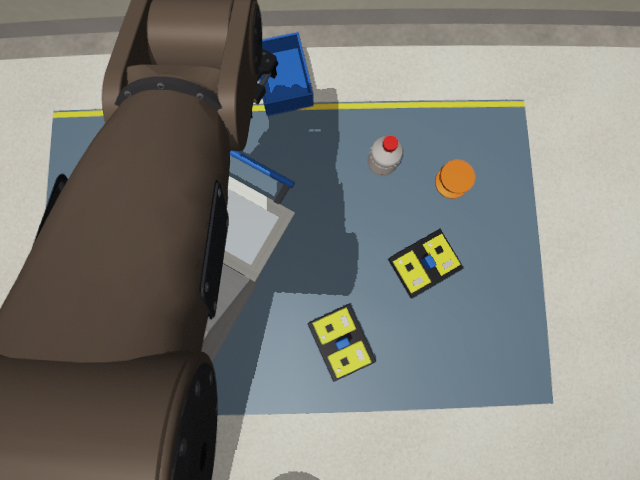

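The door and bar are down: the bar end is at about (292,185) and the pane lies flat. The bottle and spool have not moved. Now on to the carrier.

{"fn": "apply_moves", "kwargs": {"commands": [[0, 0, 6.28, 0, 0, 0, 0.05], [0, 0, 6.28, 0, 0, 0, 0.05], [0, 0, 6.28, 0, 0, 0, 0.05], [0, 0, 6.28, 0, 0, 0, 0.05], [0, 0, 6.28, 0, 0, 0, 0.05]]}}

```text
t: 7.08
eef_pos: [732.6, 13.8, 384.9]
tcp_rot: [-3.14, 0.002, 0.48]
ft_force: [-0.3, -0.1, 0.2]
opening: 0.527
```

{"fn": "apply_moves", "kwargs": {"commands": [[0, 0, 0, -0.0345, 0.0144, 0, 0.05], [0, 0, 0, -0.0345, 0.0144, 0, 0.05], [0, 0, 0, -0.0345, 0.0144, 0, 0.05], [0, 0, 0, -0.0345, 0.0144, 0, 0.05], [0, 0, 0, -0.0345, 0.0144, 0, 0.05]]}}

```text
t: 7.5
eef_pos: [612.2, -131.3, 385.3]
tcp_rot: [-3.14, 0.002, 0.485]
ft_force: [0.5, -0.9, 0.7]
opening: 0.525
```

{"fn": "apply_moves", "kwargs": {"commands": [[0, 0, 0, -0.0345, 0.0144, 0, 0.05], [0, 0, 0, -0.0345, 0.0144, 0, 0.05], [0, 0, 0, -0.0345, 0.0144, 0, 0.05], [0, 0, 0, -0.0345, 0.0144, 0, 0.05], [0, 0, 0, -0.0345, 0.0144, 0, 0.05]]}}

```text
t: 7.92
eef_pos: [493.1, -275.5, 385.6]
tcp_rot: [-3.14, 0.001, 0.485]
ft_force: [0.3, -0.4, -0.0]
opening: 0.527
```

{"fn": "apply_moves", "kwargs": {"commands": [[0, 0, 0, -0.0345, 0.0144, 0, 0.05], [0, 0, 0, -0.0345, 0.0144, 0, 0.05], [0, 0, 0, -0.0345, 0.0144, 0, 0.05], [0, 0, 0, -0.0345, 0.0144, 0, 0.05], [0, 0, 0, 0, 0, 0, 0.05]]}}

```text
t: 8.33
eef_pos: [396.0, -393.6, 385.5]
tcp_rot: [-3.14, 0.001, 0.481]
ft_force: [0.1, 0.7, -0.4]
opening: 0.525
```

{"fn": "apply_moves", "kwargs": {"commands": [[0, 6, 0, 0, 0, 0, 0.05], [0, 6, 0, 0, 0, 0, 0.05], [0, 6, 0, 0, 0, 0, 0.05], [0, 6, 0, 0, 0, 0, 0.05], [0, 6, 0, 0, 0, 0, 0.05]]}}

```text
t: 8.75
eef_pos: [399.3, -389.6, 385.8]
tcp_rot: [-3.14, -0.528, 0.484]
ft_force: [0.7, 1.5, -0.7]
opening: 0.525
```

```bash
cat >> h.py <<'E'
def go(pos,R,s=None):
    """turn (deg, tool axes) and shift (mm, present tool axes) to TCP pos with rotation matrix R"""
    s=s or env.state(); R0=Ro.from_euler("xyz",s["tcp_rot"])
    print("turn",np.degrees((R0.inv()*Ro.from_matrix(R)).as_rotvec()).round(2),"shift",R0.inv().apply(np.array(pos)-s["eef_pos"]).round(1))
def tilt(yawdeg,a): return (Ro.from_euler("z",yawdeg,degrees=True)*Ro.from_euler("x",180,degrees=True)*Ro.from_euler("y",a,degrees=True)).as_matrix()
E
python3 - <<'E'
from h import *
s=env.state(); print(s["eef_pos"],s["tcp_rot"],s["joints"].round(3))
t,c=cam("top"),cam("scene")
for n,k in(("top",t),("scene",c)):
    cv2.imwrite(f"pics/{n}_pick.png",k["color"][:,:,::-1])
    for st,ce,p in blobs(k,*BLUE,25): print(n,"blue",st[4],ce.round(1),plane(k,[ce],50).round(1),cv2.minAreaRect(p)[2])
    for st,ce,p in blobs(k,(22,120,60),(34,255,255),100): print(n,"yel",st[4],ce.round(1),plane(k,[cv2.minAreaRect(p)[0]],20).round(1))
G=np.array([525,-321.5,44]); R=tilt(27.75,30); print(R.round(3)); go(G-171*R[:,2],R)
E
```

```text
[ 399.34450483 -389.5654418   385.78371859] [-3.14049054 -0.52817272  0.48363563] [-0.966  0.415  1.788  0.647  0.979 -0.26 ]
top blue 3695 [282.3  73.5] [[908.3 -52.8  50. ]] 77.69197845458984
top blue 721 [248.7 160.7] [[727.8  14.2  50. ]] 28.663957595825195
top blue 144 [428.1 262. ] [[ 523.3 -320.4   50. ]] 59.03623962402344
top blue 122 [342. 343.] [[ 379.7 -154.4   50. ]] 68.19859313964844
top yel 1142 [416.9 104.7] [[ 849.4 -316.5   20. ]]
top yel 1127 [158.4 110.8] [[849.2 203.8  20. ]]
top yel 695 [441.3 253.5] [[ 540.9 -353.8   20. ]]
top yel 764 [411.6 270.9] [[ 509.4 -294.4   20. ]]
top yel 799 [333.4 325.7] [[ 410.5 -141.6   20. ]]
top yel 813 [348.5 358.9] [[ 348.2 -168.1   20. ]]
scene blue 189 [634.8  18.4] [[-1409.    251.2    50. ]] 90.0
scene blue 90 [634.3  40. ] [[-1168.6   286.2    50. ]] 90.0
scene blue 53 [628.7  51.6] [[-1036.2   284.1    50. ]] 18.434947967529297
scene blue 94 [261.1 223.7] [[ 539.4 -312.6   50. ]] 90.0
scene blue 523 [326.3 353.7] [[735.4  21.7  50. ]] 63.43495178222656
scene blue 2962 [240.2 413.1] [[930.5 -40.2  50. ]] 27.349876403808594
scene yel 195 [350.5 212.8] [[ 355.1 -165.8   20. ]]
scene yel 308 [248.  227.8] [[ 548.6 -352.8   20. ]]
scene yel 314 [273.9 229.8] [[ 516.3 -291.6   20. ]]
scene yel 312 [345.3 232.2] [[ 417.  -139.3   20. ]]
scene yel 817 [168.1 321.8] [[ 865.5 -317.9   20. ]]
scene yel 776 [332.3 441.6] [[865.3 126.8  20. ]]
[[ 0.766  0.466  0.442]
 [ 0.403 -0.885  0.233]
 [ 0.5    0.    -0.866]]
turn [-0.1  -0.09 -0.1 ] shift [-47.   -1.3 196.4]
```

{"fn": "apply_moves", "kwargs": {"commands": [[0, 0, 0, -0.0235, -0.0005, 0, 0.05], [0, 0, 0, -0.0235, -0.0005, 0, 0.05], [0, 0, 0, 0, 0, 0.035, 0.05], [0, 0, 0, 0, 0, 0.035, 0.05], [0, 0, 0, 0, 0, 0.035, 0.05]]}}

```text
t: 9.27
eef_pos: [409.3, -383.1, 270.9]
tcp_rot: [-3.141, -0.519, 0.484]
ft_force: [1.2, -0.1, -0.6]
opening: 0.526
```

{"fn": "apply_moves", "kwargs": {"commands": [[0, 0, 0, 0, 0, 0.03, 0.05], [0, 0, 0, 0, 0, 0, 0.05], [0, 0, 0, 0, 0, 0, 0.05]]}}

```text
t: 9.52
eef_pos: [422.9, -375.7, 245.1]
tcp_rot: [-3.138, -0.521, 0.485]
ft_force: [-0.4, 0.3, 0.1]
opening: 0.524
```

Run:
```python
from h import *
s=env.state(); print(s["eef_pos"],s["tcp_rot"])
t,c=cam("top"),cam("scene")
G=np.array([525.5,-322,44]); R=tilt(27.75,30); go(G-171*R[:,2],R,s)
o=[cv2.resize(k["color"][y:y+150,x:x+150,::-1],(400,400),interpolation=2) for k,x,y in((t,350,200),(c,190,150))]
cv2.imwrite("pics/pick2.png",np.hstack(o))
```

```text
[ 422.93869593 -375.73237033  245.13750917] [-3.13752153 -0.52073013  0.48537983]
turn [-0.26  0.16  0.05] shift [-0.1  0.5 61.1]
```

View pics/pick2.png

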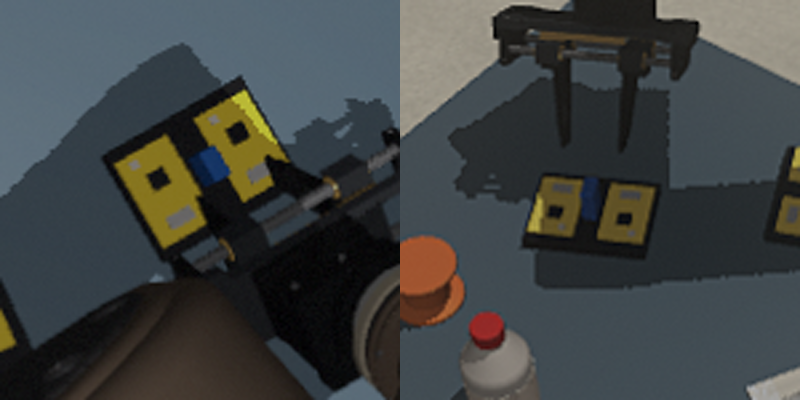

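The fingers line up on either side of the blue grip, at crop pixels (210,165) left and (592,197) right. I'll advance and close.

{"fn": "apply_moves", "kwargs": {"commands": [[0, 0, 0, 0, 0, 0.021, 0.05], [0, 0, 0, 0, 0, 0.02, 0.05], [0, 0, 0, 0, 0, 0.02, 0.05], [0, 0, 0, 0, 0, 0, 0.05], [0, 0, 0, 0, 0, 0, 0.005]]}}

```text
t: 10.03
eef_pos: [449.4, -362.5, 194.5]
tcp_rot: [3.141, -0.523, 0.486]
ft_force: [0.9, 0.1, -0.3]
opening: 0.498
```

{"fn": "apply_moves", "kwargs": {"commands": [[0, 0, 0, 0, 0, 0, 0.005], [0, 0, 0, 0, 0, 0, 0.005], [0, 0, 0, 0, 0, 0, 0.005], [0, 0, 0, 0, 0, 0, 0.005], [0, 0, 0, 0, 0, 0, 0.005]]}}

```text
t: 10.45
eef_pos: [449.5, -362.4, 194.2]
tcp_rot: [3.14, -0.524, 0.485]
ft_force: [1.3, -1.9, -0.5]
opening: 0.164
```

{"fn": "apply_moves", "kwargs": {"commands": [[0, 0, 0, 0, 0, 0, 0.005], [0, 0, 0, 0.005, 0, -0.00866, 0.005], [0, 0, 0, 0.01, 0, -0.0173, 0.005], [0, 0, 0, 0.015, 0, -0.026, 0.005], [0, 0, 0, 0.015, 0, -0.026, 0.005]]}}

```text
t: 10.87
eef_pos: [449.3, -361.9, 283.8]
tcp_rot: [-3.139, -0.522, 0.484]
ft_force: [1.2, -0.3, -2.1]
opening: 0.14
```

{"fn": "apply_moves", "kwargs": {"commands": [[0, 0, 0, 0.015, 0, -0.026, 0.005], [0, 0, 0, 0.015, 0, -0.026, 0.005], [0, 0, 0, 0.015, 0, -0.026, 0.005], [0, 0, 0, 0.015, 0, -0.026, 0.005], [0, 0, 0, 0, 0, 0, 0.005]]}}

```text
t: 11.28
eef_pos: [449.7, -362.2, 409.0]
tcp_rot: [3.133, -0.525, 0.489]
ft_force: [-0.3, -0.3, -1.7]
opening: 0.143
```

Run:
```python
from h import *
s=env.state(); print(s["eef_pos"],s["tcp_rot"],s["opening"],s["ft_force"],s["joints"].round(2))
t,c=cam("top"),cam("scene")
o=[cv2.resize(k["color"][y:y+200,x:x+200,::-1],(400,400),interpolation=2) for k,x,y in((t,350,150),(c,150,80))]
cv2.imwrite("pics/lift.png",np.hstack(o))
```

```text
[ 449.68608145 -362.16668407  409.01919972] [ 3.1331481  -0.52533734  0.4892918 ] 0.142590581642936 [-0.32318503 -0.34874942 -1.67953667] [-0.86  0.41  1.72  0.63  0.98 -0.13]
```

View pics/lift.png

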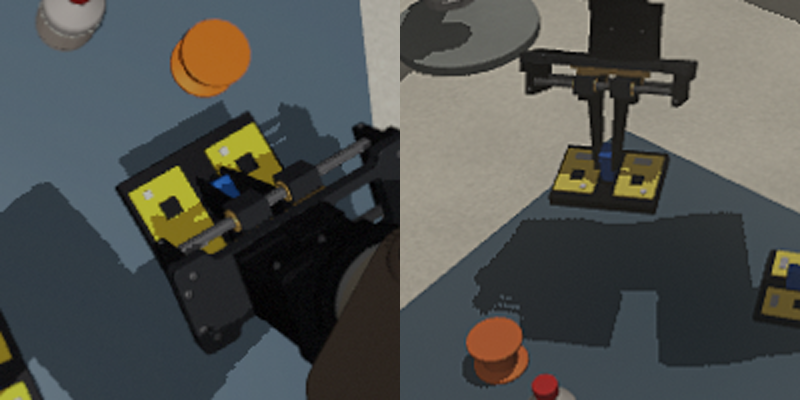

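The carrier is held level about 215 mm up, and the spool and bottle are undisturbed. Next I turn it 121° about vertical.

{"fn": "apply_moves", "kwargs": {"commands": [[3.37, 0, -5.837, 0, 0, 0, 0.005], [3.37, 0, -5.837, 0, 0, 0, 0.005], [3.37, 0, -5.837, 0, 0, 0, 0.005], [3.37, 0, -5.837, 0, 0, 0, 0.005], [3.37, 0, -5.837, 0, 0, 0, 0.005]]}}

```text
t: 11.8
eef_pos: [449.4, -362.1, 401.7]
tcp_rot: [-3.138, -0.525, 1.077]
ft_force: [0.1, -0.0, -2.0]
opening: 0.147
```

{"fn": "apply_moves", "kwargs": {"commands": [[3.37, 0, -5.837, 0, 0, 0, 0.005], [3.37, 0, -5.837, 0, 0, 0, 0.005], [3.37, 0, -5.837, 0, 0, 0, 0.005], [3.37, 0, -5.837, 0, 0, 0, 0.005], [3.37, 0, -5.837, 0, 0, 0, 0.005]]}}

```text
t: 12.22
eef_pos: [449.5, -362.2, 401.6]
tcp_rot: [-3.14, -0.527, 1.666]
ft_force: [-0.9, -0.4, -2.4]
opening: 0.145
```

{"fn": "apply_moves", "kwargs": {"commands": [[3.37, 0, -5.837, 0, 0, 0, 0.005], [3.37, 0, -5.837, 0, 0, 0, 0.005], [3.37, 0, -5.837, 0, 0, 0, 0.005], [0, 0, 0, 0, 0, 0, 0.005]]}}

```text
t: 12.55
eef_pos: [449.7, -362.0, 401.7]
tcp_rot: [-3.141, -0.527, 2.02]
ft_force: [0.2, -0.1, -3.2]
opening: 0.147
```

Run:
```python
from h import *
s=env.state(); print(s["eef_pos"],s["tcp_rot"],s["opening"],s["joints"].round(2))
X=np.array([-.859,.512,0]); H=np.array([562.7,115,50]); R=tilt(149.2,30); print(R.round(3))
for x,h in((50,110),(50,6),(85,6),(85,0)):
    P=H+X*x+[0,0,h+46.2]-171*R[:,2]; print(x,h,P.round(1)); go(P,R,s)
```

```text
[ 449.71237892 -362.01931045  401.72667227] [-3.14081913 -0.52670375  2.01994086] 0.1468785907822653 [-0.81  0.49  1.6   0.15  1.56 -1.3 ]
[[-0.744  0.512 -0.429]
 [ 0.443  0.859  0.256]
 [ 0.5    0.    -0.866]]
50 110 [593.2  96.8 354.3]
turn [ 16.73  -0.18 -28.96] shift [279.6 328.6 217.2]
50 6 [593.2  96.8 250.3]
turn [ 16.73  -0.18 -28.96] shift [227.3 328.7 307.1]
85 6 [563.1 114.7 250.3]
turn [ 16.73  -0.18 -28.96] shift [252.6 309.4 321.8]
85 0 [563.1 114.7 244.3]
turn [ 16.73  -0.18 -28.96] shift [249.6 309.4 327. ]
```

{"fn": "apply_moves", "kwargs": {"commands": [[3.35, 0, -5.79, 0, 0, 0, 0.005], [3.35, 0, -5.79, 0, 0, 0, 0.005], [3.35, 0, -5.79, 0, 0, 0, 0.005], [3.35, 0, -5.79, 0, 0, 0, 0.005], [3.35, 0, -5.79, 0, 0, 0, 0.005]]}}

```text
t: 12.97
eef_pos: [449.5, -362.1, 402.2]
tcp_rot: [3.141, -0.525, 2.6]
ft_force: [-0.0, -0.7, -1.8]
opening: 0.148
```

{"fn": "apply_moves", "kwargs": {"commands": [[0, 0, 0, 0.0069, 0.0334, 0.004, 0.005], [0, 0, 0, 0.0069, 0.0334, 0.004, 0.005], [0, 0, 0, 0.0069, 0.0334, 0.004, 0.005], [0, 0, 0, 0.0069, 0.0334, 0.004, 0.005], [0, 0, 0, 0.0069, 0.0334, 0.004, 0.005]]}}

```text
t: 13.38
eef_pos: [501.9, -197.0, 402.3]
tcp_rot: [-3.141, -0.525, 2.593]
ft_force: [0.3, -0.5, -1.5]
opening: 0.144
```

{"fn": "apply_moves", "kwargs": {"commands": [[0, 0, 0, 0.0069, 0.0334, 0.004, 0.005], [0, 0, 0, 0.0069, 0.0334, 0.004, 0.005], [0, 0, 0, 0.0069, 0.0334, 0.004, 0.005], [0, 0, 0, 0.0069, 0.0334, 0.004, 0.005], [0, 0, 0, 0.0069, 0.0334, 0.004, 0.005]]}}

```text
t: 13.8
eef_pos: [554.2, -33.3, 402.2]
tcp_rot: [-3.141, -0.526, 2.593]
ft_force: [0.8, -0.7, -2.9]
opening: 0.148
```

{"fn": "apply_moves", "kwargs": {"commands": [[0, 0, 0, 0.0069, 0.0334, 0.004, 0.005], [0, 0, 0, 0.0069, 0.0334, 0.004, 0.005], [0, 0, 0, 0.0069, 0.0334, 0.004, 0.005], [0, 0, 0, 0.0069, 0.0334, 0.004, 0.005], [0, 0, 0, 0, 0, 0, 0.005]]}}

```text
t: 14.22
eef_pos: [596.6, 100.5, 401.7]
tcp_rot: [3.142, -0.526, 2.597]
ft_force: [-1.4, -0.8, -2.3]
opening: 0.144
```

Run:
```python
from h import *
s=env.state(); print(s["eef_pos"],s["tcp_rot"],s["opening"],s["joints"].round(2))
X=np.array([-.859,.512,0]); H=np.array([562.7,115,50]); R=tilt(149.2,30)
for x,h in((50,110),(50,6),(85,6)):
    P=H+X*x+[0,0,h+46.2]-171*R[:,2]; go(P,R,s)
t,c=cam("top"),cam("scene")
o=[cv2.resize(k["color"][y:y+260,x:x+260,::-1],(400,400),interpolation=2) for k,x,y in((t,40,130),(c,280,140))]
cv2.imwrite("pics/above.png",np.hstack(o))
```

```text
[596.57567168 100.48111731 401.65824135] [ 3.14158129 -0.52604999  2.59722019] 0.14439461323269182 [ 0.02  0.52  1.55  0.27  1.53 -1.08]
turn [ 0.2  -0.14 -0.34] shift [-22.9  -4.9  41.5]
turn [ 0.2  -0.14 -0.34] shift [-75.1  -4.9 131.4]
turn [ 0.2  -0.14 -0.34] shift [-44.9  -5.1 149. ]
```

View pics/above.png

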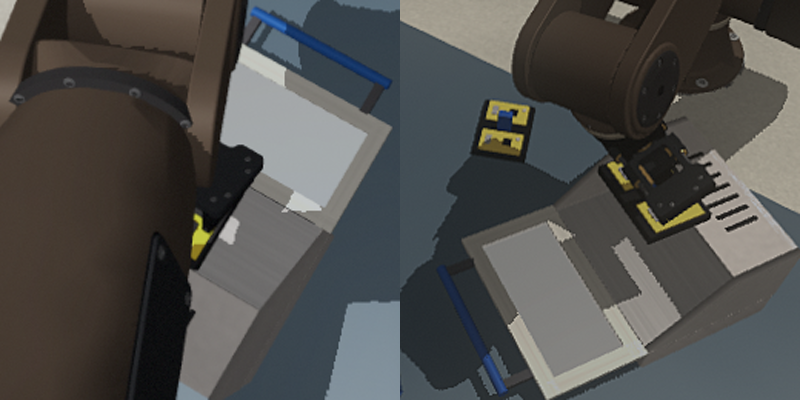

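The carrier hangs over the open slope, level and facing the right way; in the scene crop it is at about (655,205). I'll lower it part way and check the hinge-line estimate against the picture.

{"fn": "apply_moves", "kwargs": {"commands": [[0, 0, 0, -0.012, -0.0012, 0.0212, 0.005], [0, 0, 0, -0.012, -0.0012, 0.0212, 0.005], [0, 0, 0, -0.012, -0.0012, 0.0212, 0.005], [0, 0, 0, -0.012, -0.0012, 0.0212, 0.005], [0, 0, 0, 0, 0, 0, 0.005]]}}

```text
t: 14.73
eef_pos: [591.6, 90.7, 301.4]
tcp_rot: [-3.136, -0.53, 2.592]
ft_force: [-0.7, 0.4, -3.1]
opening: 0.145
```

Run:
```python
from h import *
s=env.state(); print(s["eef_pos"],s["tcp_rot"],s["opening"])
X=np.array([-.859,.512,0]); Y=np.array([-.512,-.859,0]); Z=np.array([0,0,1]); H=np.array([562.7,115,50]); R=tilt(149.2,30)
for x,h in((50,6),(85,6)):
    P=H+X*x+[0,0,h+46.2]-171*R[:,2]; go(P,R,s)
R1=Ro.from_euler("xyz",s["tcp_rot"]).as_matrix(); O=s["eef_pos"]+171*R1[:,2]-[0,0,46.2]
c=cam("scene"); im=cv2.resize(c["color"][:,:,::-1],None,fx=2,fy=2,interpolation=2)
def ln(*P,col): cv2.polylines(im,[np.int32(proj(c,np.array(P))*2+1)],False,col,1)
ln(H+130*Y,H-130*Y,col=(0,0,255)); ln(H+130*Y,H+130*Y+106*X+106*Z,H-130*Y+106*X+106*Z,H-130*Y,col=(0,0,255)); ln(H-195*X+100*Y-4*Z,H-195*X-100*Y-4*Z,col=(0,255,0))
ln(*[O+14*Z+a*45*X+b*60*Y for a,b in((1,1),(1,-1),(-1,-1),(-1,1),(1,1))],col=(255,0,255))
cv2.imwrite("pics/low.png",im[260:800,540:1160])
print((O-H)@np.c_[X,Y,Z])
```

```text
[591.60336517  90.67052292 301.35038944] [-3.13611604 -0.52960704  2.59166224] 0.14509497840017785
turn [ 0.04 -0.35 -0.61] shift [-24.2   6.3  45. ]
turn [ 0.04 -0.35 -0.61] shift [ 6.   6.  62.7]
[49.10828634  5.96347317 57.57863512]
```

View pics/low.png

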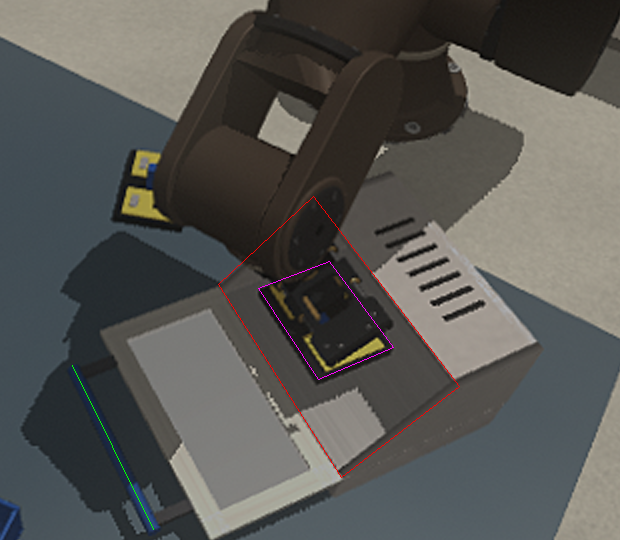

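The overlay fits: the hinge corners fall at (341,477) and (218,285), the roof edge ends at (458,384), and the carrier outline matches. I'll lower it, then slide it back.

{"fn": "apply_moves", "kwargs": {"commands": [[0, 0, 0, -0.0081, 0.002, 0.015, 0.005], [0, 0, 0, -0.0081, 0.002, 0.015, 0.005], [0, 0, 0, -0.008, 0.002, 0.014, 0.005], [0, 0, 0, 0, 0, 0, 0.005], [0, 0, 0, 0, 0, 0, 0.005]]}}

```text
t: 15.2
eef_pos: [595.0, 97.3, 256.5]
tcp_rot: [-3.141, -0.524, 2.596]
ft_force: [1.6, 0.4, -1.3]
opening: 0.139
```

```bash
cat > chk.py <<'E'
from h import *
s=env.state(); print(s["eef_pos"].round(1),s["tcp_rot"].round(4),s["opening"],s["ft_force"].round(1))
X=np.array([-.859,.512,0]); Y=np.array([-.512,-.859,0]); Z=np.array([0,0,1]); H=np.array([562.7,115,50]); R=tilt(149.2,30)
R1=Ro.from_euler("xyz",s["tcp_rot"]).as_matrix(); O=s["eef_pos"]+171*R1[:,2]-[0,0,46.2]
print("carrier in cab",((O-H)@np.c_[X,Y,Z]).round(1)); go(H+X*85+[0,0,46.2]-171*R[:,2],R,s)
E
python3 chk.py
```

```text
[595.   97.3 256.5] [-3.141  -0.5239  2.5964] 0.13916094464117695 [ 1.6  0.4 -1.3]
carrier in cab [48.7 -1.9 12.3]
turn [ 0.18 -0.02 -0.38] shift [25.3 -1.6 28.7]
```

{"fn": "apply_moves", "kwargs": {"commands": [[0, 0, 0, 0.0094, 0, 0.0077, 0.005], [0, 0, 0, 0.0094, -0.0008, 0.0077, 0.005], [0, 0, 0, 0.0094, -0.0008, 0.0077, 0.005], [0, 0, 0, 0, 0, 0, 0.005], [0, 0, 0, 0, 0, 0, 0.005]]}}

```text
t: 15.62
eef_pos: [563.5, 114.9, 251.3]
tcp_rot: [3.141, -0.522, 2.598]
ft_force: [0.3, -0.2, -1.7]
opening: 0.149
```

```bash
python3 chk.py
```

```text
[563.5 114.9 251.3] [ 3.1409 -0.5221  2.5983] 0.14867369341760284 [ 0.3 -0.2 -1.7]
carrier in cab [84.5 -0.9  6.9]
turn [ 0.2   0.09 -0.29] shift [-3.3 -0.3  6.2]
```

Now lower 2 mm at a time and watch the force.

{"fn": "apply_moves", "kwargs": {"commands": [[0, 0, 0, -0.001, 0, 0.0017, 0.005], [0, 0, 0, 0, 0, 0, 0.005], [0, 0, 0, -0.001, 0, 0.0017, 0.005], [0, 0, 0, 0, 0, 0, 0.005]]}}

```text
t: 15.95
eef_pos: [563.4, 114.7, 245.5]
tcp_rot: [-3.141, -0.524, 2.597]
ft_force: [1.1, 0.3, -1.4]
opening: 0.142
```

{"fn": "apply_moves", "kwargs": {"commands": [[0, 0, 0, -0.0005, 0, 0.0009, 0.005], [0, 0, 0, 0, 0, 0, 0.005], [0, 0, 0, 0, 0, 0, 0.005]]}}

```text
t: 16.2
eef_pos: [563.2, 114.9, 244.6]
tcp_rot: [-3.141, -0.524, 2.598]
ft_force: [-0.3, 0.2, -2.1]
opening: 0.148
```

{"fn": "apply_moves", "kwargs": {"commands": [[0, 0, 0, -0.0005, 0, 0.0009, 0.005], [0, 0, 0, 0, 0, 0, 0.005], [0, 0, 0, 0, 0, 0, 0.005]]}}

```text
t: 16.45
eef_pos: [563.2, 114.9, 244.2]
tcp_rot: [-3.141, -0.524, 2.598]
ft_force: [-0.2, -1.2, 5.3]
opening: 0.147
```

Contact: Fz rose to +5 N at the predicted height. I'll release and back out along the tool axis.

{"fn": "apply_moves", "kwargs": {"commands": [[0, 0, 0, 0, 0, 0, 0.045], [0, 0, 0, 0, 0, 0, 0.045], [0, 0, 0, 0, 0, 0, 0.045], [0, 0, 0, 0, 0, 0, 0.045], [0, 0, 0, 0, 0, 0, 0.045]]}}

```text
t: 16.87
eef_pos: [563.1, 115.0, 243.6]
tcp_rot: [-3.141, -0.524, 2.598]
ft_force: [-1.2, 0.4, 0.3]
opening: 0.435
```

{"fn": "apply_moves", "kwargs": {"commands": [[0, 0, 0, 0, 0, -0.015, 0.045], [0, 0, 0, 0, 0, -0.025, 0.045], [0, 0, 0, 0, 0, -0.03, 0.045], [0, 0, 0, 0, 0, -0.035, 0.045], [0, 0, 0, 0, 0, -0.035, 0.045]]}}

```text
t: 17.28
eef_pos: [623.5, 78.5, 366.1]
tcp_rot: [-3.14, -0.524, 2.598]
ft_force: [0.2, 0.5, 1.1]
opening: 0.477
```

{"fn": "apply_moves", "kwargs": {"commands": [[0, 0, 0, 0, 0, -0.035, 0.045], [0, 0, 0, 0, 0, -0.035, 0.045], [0, 0, 0, 0, 0, 0, 0.045]]}}

```text
t: 17.53
eef_pos: [654.7, 59.3, 431.2]
tcp_rot: [3.137, -0.516, 2.599]
ft_force: [1.3, 0.1, 0.1]
opening: 0.476
```

Run:
```python
from h import *
s=env.state(); print(s["eef_pos"].round(1),s["tcp_rot"].round(4),s["opening"],s["joints"].round(2))
R=tilt(59.2,0); go((730,14.5,330),R,s)
t,c=cam("top"),cam("scene")
for n,k in(("top",t),("scene",c)):
    for st,ce,p in blobs(k,*BLUE,25): print(n,"blue",st[4],ce.round(1),plane(k,[ce],46).round(1),np.round(cv2.boxPoints(cv2.minAreaRect(p)),1).tolist())
o=[cv2.resize(k["color"][y:y+260,x:x+260,::-1],(400,400),interpolation=2) for k,x,y in((t,40,130),(c,280,140))]
cv2.imwrite("pics/placed.png",np.hstack(o))
```

```text
[654.7  59.3 431.2] [ 3.1374 -0.5161  2.5988] 0.4757153561854288 [-0.04  0.57  1.36  0.24  1.66 -1.1 ]
turn [-22.91 -23.4   87.46] shift [-126.1    0.3   44.8]
top blue 3680 [282.3  73.5] [[910.3 -52.6  46. ]] [[250.3000030517578, 41.79999923706055], [299.0, 31.200000762939453], [315.1000061035156, 105.0], [266.3999938964844, 115.5999984741211]]
top blue 599 [254.9 164.2] [[721.7   2.7  46. ]] [[214.89999389648438, 146.6999969482422], [218.39999389648438, 140.1999969482422], [294.79998779296875, 181.60000610351562], [291.20001220703125, 188.10000610351562]]
top blue 126 [342.1 342.8] [[ 379.9 -154.8   46. ]] [[334.20001220703125, 340.8999938964844], [346.79998779296875, 335.8999938964844], [350.20001220703125, 344.5], [337.6000061035156, 349.6000061035156]]
scene blue 582 [631.7  34.8] [[-1223.1   267.9    46. ]] [[618.0, 6.0], [639.0, 6.0], [639.0, 56.0], [618.0, 56.0]]
scene blue 103 [347.4 218.6] [[ 395.7 -147.6   46. ]] [[343.0, 212.0], [352.0, 212.0], [352.0, 224.0], [343.0, 224.0]]
scene blue 28 [444.1 291.9] [[455.7 151.8  46. ]] [[441.0, 294.0], [441.0, 290.0], [448.0, 290.0]
[... 320 characters left out ...]
061035156], [279.5, 383.79998779296875], [243.89999389648438, 451.8999938964844]]
scene blue 96 [343.3 388. ] [[774.6  89.1  46. ]] [[336.6000061035156, 382.20001220703125], [342.20001220703125, 379.3999938964844], [349.20001220703125, 393.3999938964844], [343.6000061035156, 396.20001220703125]]
scene blue 48 [256.7 440.2] [[950.4  15.9  46. ]] [[246.60000610351562, 457.79998779296875], [265.3999938964844, 421.70001220703125], [266.6000061035156, 422.29998779296875], [247.8000030517578, 458.3999938964844]]
scene blue 43 [219.2 443.7] [[995.7 -35.3  46. ]] [[203.8000030517578, 436.3999938964844], [204.1999969482422, 435.6000061035156], [237.39999389648438, 452.20001220703125], [237.0, 453.0]]
```

View pics/placed.png

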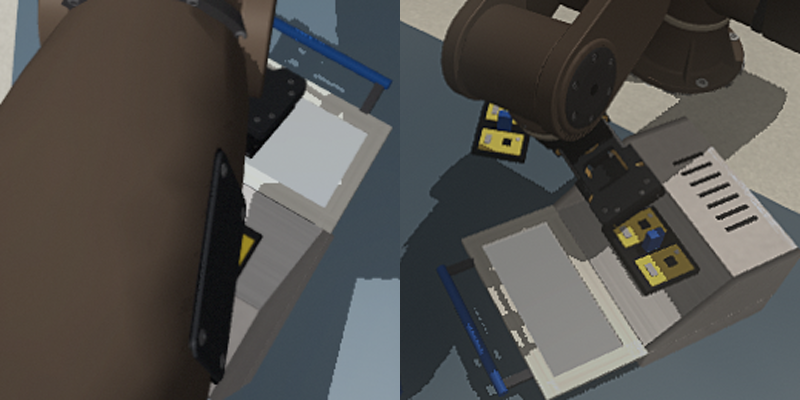

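The carrier stands flat inside, with its grip at about (653,238) in the scene crop. The door is still down. Next I bring the tool upright, turn it to the bar and hover.

{"fn": "apply_moves", "kwargs": {"commands": [[0, -6, 0, 0, 0, 0, 0.045], [0, -6, 0, 0, 0, 0, 0.045], [0, -6, 0, 0, 0, 0, 0.045], [0, -6, 0, 0, 0, 0, 0.045], [0, -6, 0, 0, 0, 0, 0.045]]}}

```text
t: 18.05
eef_pos: [652.6, 61.2, 423.9]
tcp_rot: [-3.14, 0.003, 2.599]
ft_force: [-0.0, -0.5, -0.3]
opening: 0.476
```

{"fn": "apply_moves", "kwargs": {"commands": [[0, 0, 6.92, 0, 0, 0, 0.045], [0, 0, 6.92, 0, 0, 0, 0.045], [0, 0, 6.92, 0, 0, 0, 0.045], [0, 0, 6.92, 0, 0, 0, 0.045], [0, 0, 6.92, 0, 0, 0, 0.045]]}}

```text
t: 18.47
eef_pos: [652.5, 61.2, 423.7]
tcp_rot: [-3.138, -0.001, 1.989]
ft_force: [-0.1, -0.4, -0.5]
opening: 0.472
```

{"fn": "apply_moves", "kwargs": {"commands": [[0, 0, 6.92, 0, 0, 0, 0.045], [0, 0, 6.92, 0, 0, 0, 0.045], [0, 0, 6.92, 0, 0, 0, 0.045], [0, 0, 6.92, 0, 0, 0, 0.045], [0, 0, 6.92, 0, 0, 0, 0.045]]}}

```text
t: 18.88
eef_pos: [652.5, 61.2, 423.7]
tcp_rot: [-3.138, 0.001, 1.385]
ft_force: [0.2, -0.9, -0.2]
opening: 0.473
```

{"fn": "apply_moves", "kwargs": {"commands": [[0, 0, 6.92, 0, 0, 0, 0.045], [0, 0, 6.92, 0, 0, 0, 0.045], [0, 0, 6.92, 0, 0, 0, 0.045], [0, 0, 0, 0, 0.03, 0.0, 0.045], [0, 0, 0, 0, 0.03, 0, 0.045]]}}

```text
t: 19.3
eef_pos: [704.1, 30.7, 424.5]
tcp_rot: [-3.139, 0.001, 1.029]
ft_force: [0.4, 0.2, 0.1]
opening: 0.469
```

{"fn": "apply_moves", "kwargs": {"commands": [[0, 0, 0, 0, 0.0275, 0.0, 0.045], [0, 0, 0, 0, 0, 0.035, 0.045], [0, 0, 0, 0, 0, 0.035, 0.045], [0, 0, 0, 0, 0, 0, 0.045], [0, 0, 0, 0, 0, 0, 0.045]]}}

```text
t: 19.72
eef_pos: [727.6, 15.9, 353.2]
tcp_rot: [-3.137, 0.003, 1.028]
ft_force: [-0.4, -0.1, 1.1]
opening: 0.472
```

Run:
```python
from h import *
s=env.state(); print(s["eef_pos"].round(1),s["tcp_rot"].round(4),s["opening"],s["joints"].round(2))
go((730,14.5,217),tilt(59.2,0),s)
```

```text
[727.6  15.9 353.2] [-3.1366e+00  3.0000e-03  1.0285e+00] 0.47219973733184695 [-0.07  0.69  1.33 -0.    1.13  0.47]
turn [-0.29  0.17 -0.27] shift [  0.4   3.4 136.1]
```

{"fn": "apply_moves", "kwargs": {"commands": [[0, 0, -0.3, 0, 0.003, 0.035, 0.045], [0, 0, 0, 0, 0, 0.035, 0.045], [0, 0, 0, 0, 0, 0.035, 0.045], [0, 0, 0, 0, 0, 0.015, 0.045], [0, 0, 0, 0, 0, 0.015, 0.045]]}}

```text
t: 20.13
eef_pos: [730.7, 14.4, 220.9]
tcp_rot: [3.141, 0.0, 1.034]
ft_force: [0.6, -0.5, 0.2]
opening: 0.474
```

{"fn": "apply_moves", "kwargs": {"commands": [[0, 0, 0, 0, 0, 0, 0.005], [0, 0, 0, 0, 0, 0, 0.005], [0, 0, 0, 0, 0, 0, 0.005], [0, 0, 0, 0, 0, 0, 0.005], [0, 0, 0, 0, 0, 0, 0.005]]}}

```text
t: 20.55
eef_pos: [730.7, 13.9, 222.2]
tcp_rot: [3.14, -0.0, 1.033]
ft_force: [-0.4, -0.6, 1.0]
opening: 0.179
```

{"fn": "apply_moves", "kwargs": {"commands": [[0, 0, 0, 0, 0, 0, 0.005], [0, 0, 0, 0, 0, 0, 0.005]]}}

```text
t: 20.72
eef_pos: [730.2, 14.3, 221.9]
tcp_rot: [-3.141, 0.0, 1.033]
ft_force: [-4.9, 2.3, 7.7]
opening: 0.135
```

The bar is gripped. Now the arc in reverse.

{"fn": "apply_moves", "kwargs": {"commands": [[0, 0, 0, 0, 0, -0.004, 0.005], [0, 0, 0, 0, -0.0017, -0.0255, 0.005], [0, 0, 0, 0, -0.0049, -0.025, 0.005], [0, 0, 0, 0, -0.0082, -0.0241, 0.005], [0, 0, 0, 0, 0, 0, 0.005]]}}

```text
t: 21.13
eef_pos: [717.0, 22.2, 303.5]
tcp_rot: [3.14, -0.0, 1.034]
ft_force: [0.5, 0.2, -2.0]
opening: 0.143
```

{"fn": "apply_moves", "kwargs": {"commands": [[0, 0, 0, 0, -0.0113, -0.0229, 0.005], [0, 0, 0, 0, -0.0142, -0.0212, 0.005], [0, 0, 0, 0, -0.0168, -0.0192, 0.005], [0, 0, 0, 0, -0.0192, -0.0168, 0.005], [0, 0, 0, 0, -0.0212, -0.0142, 0.005]]}}

```text
t: 21.55
eef_pos: [648.0, 62.9, 398.2]
tcp_rot: [3.128, -0.004, 1.033]
ft_force: [13.1, -4.3, 12.3]
opening: 0.142
```

{"fn": "apply_moves", "kwargs": {"commands": [[0, 0, 0, 0, -0.0229, -0.0113, 0.005], [0, 0, 0, 0, -0.0241, -0.0082, 0.005], [0, 0, 0, 0, -0.025, -0.0049, 0.005], [0, 0, 0, 0, -0.0255, -0.0017, 0.005], [0, 0, 0, 0, -0.0255, 0.0017, 0.005]]}}

```text
t: 21.97
eef_pos: [540.8, 126.9, 421.5]
tcp_rot: [3.134, -0.004, 1.033]
ft_force: [5.8, 0.8, 2.0]
opening: 0.137
```

{"fn": "apply_moves", "kwargs": {"commands": [[0, 0, 0, 0, -0.025, 0.0049, 0.005], [0, 0, 0, 0, -0.0241, 0.0082, 0.005], [0, 0, 0, 0, 0, 0, 0.005]]}}

```text
t: 22.22
eef_pos: [496.0, 153.8, 405.8]
tcp_rot: [-3.141, -0.002, 1.034]
ft_force: [-6.3, 3.0, 13.5]
opening: 0.139
```

{"fn": "apply_moves", "kwargs": {"commands": [[0, 0, 0, 0, -0.0225, 0.0113, 0.005], [0, 0, 0, 0, -0.02, 0.014, 0.005], [0, 0, 0, 0, -0.016, 0.0155, 0.005], [0, 0, 0, 0, 0, 0, 0.005], [0, 0, 0, 0, 0, 0, 0.005]]}}

```text
t: 22.63
eef_pos: [447.8, 182.6, 364.4]
tcp_rot: [-3.14, 0.0, 1.034]
ft_force: [-7.9, 7.2, 5.3]
opening: 0.144
```

{"fn": "apply_moves", "kwargs": {"commands": [[0, 0, 0, 0, -0.0015, 0.0015, 0.005], [0, 0, 0, 0, -0.0015, 0.0015, 0.005], [0, 0, 0, 0, 0, 0, 0.005]]}}

```text
t: 22.88
eef_pos: [446.2, 183.4, 363.0]
tcp_rot: [3.14, -0.001, 1.033]
ft_force: [-6.6, -2.1, 19.3]
opening: 0.141
```

{"fn": "apply_moves", "kwargs": {"commands": [[0, 0, 0, 0, 0, 0, 0.045], [0, 0, 0, 0, 0, 0, 0.045], [0, 0, 0, 0, 0, 0, 0.045], [0, 0, 0, 0, 0, 0, 0.045], [0, 0, 0, 0, 0, 0, 0.045]]}}

```text
t: 23.3
eef_pos: [446.3, 183.5, 360.9]
tcp_rot: [-3.141, 0.001, 1.033]
ft_force: [0.5, -0.5, -0.6]
opening: 0.432
```

{"fn": "apply_moves", "kwargs": {"commands": [[0, 0, 0, 0, 0, -0.015, 0.045], [0, 0, 0, 0, 0, -0.03, 0.045], [0, 0, 0, 0, 0, -0.035, 0.045], [0, 0, 0, 0, 0, -0.035, 0.045], [0, 0, 0, 0, 0, 0, 0.045]]}}

```text
t: 23.72
eef_pos: [446.4, 183.7, 481.7]
tcp_rot: [3.135, -0.006, 1.033]
ft_force: [0.2, 0.3, 0.1]
opening: 0.479
```

Run:
```python
from h import *
s=env.state(); print(s["eef_pos"].round(1),s["tcp_rot"].round(4),s["opening"],s["joints"].round(2),s["ft_force"].round(1))
t,c=cam("top"),cam("scene")
for n,k in(("top",t),("scene",c)):
    for st,ce,p in blobs(k,*BLUE,60): print(n,st[4],np.round(cv2.boxPoints(cv2.minAreaRect(p)),1).tolist())
o=[cv2.resize(k["color"][y:y+260,x:x+260,::-1],(400,400),interpolation=2) for k,x,y in((t,40,180),(c,340,140))]
cv2.imwrite("pics/shut.png",np.hstack(o))
```

```text
[446.4 183.7 481.7] [ 3.1354 -0.0058  1.0333] 0.4785587432736736 [ 0.25  0.21  1.79 -0.    1.14  0.79] [0.2 0.3 0.1]
top 3694 [[250.10000610351562, 41.900001525878906], [299.0, 31.200000762939453], [315.1000061035156, 105.0], [266.20001220703125, 115.69999694824219]]
top 690 [[108.9000015258789, 303.79998779296875], [113.5999984741211, 296.0], [184.6999969482422, 338.3999938964844], [180.10000610351562, 346.20001220703125]]
top 122 [[334.1000061035156, 341.70001220703125], [346.79998779296875, 336.20001220703125], [350.29998779296875, 344.29998779296875], [337.6000061035156, 349.70001220703125]]
scene 122 [[482.20001220703125, 264.5], [484.8999938964844, 262.29998779296875], [510.20001220703125, 293.0], [507.6000061035156, 295.20001220703125]]
scene 2830 [[197.10000610351562, 427.29998779296875], [237.60000610351562, 359.1000061035156], [282.70001220703125, 385.79998779296875], [242.1999969482422, 454.0]]
scene 87 [[245.39999389648438, 457.20001220703125], [277.6000061035156, 392.79998779296875], [280.3999938964844, 394.20001220703125], [248.1999969482422, 458.6000061035156]]
```

View pics/shut.png

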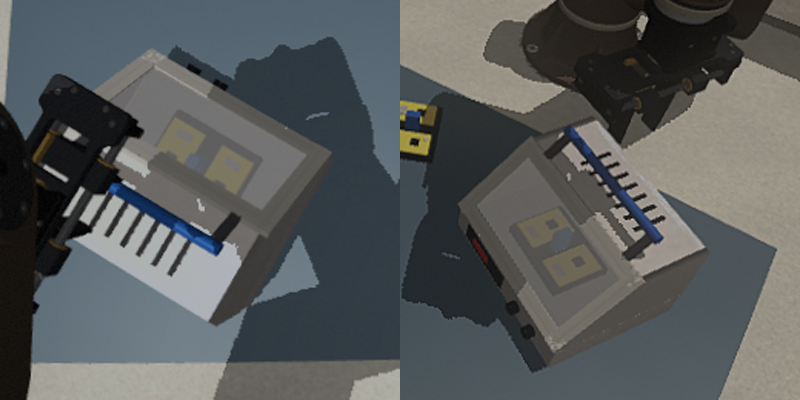

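The door is shut: the bar end is at (184.7,338.4)/(180.1,346.2), against (184.7,338.5)/(179.9,346.5) at the start. The carrier lies flat behind the pane and the gripper is clear. I'll check the bottle and spool, then hand in.

Run:
```python
from h import *
t=cam("top")
for n,lo,hi in(("cap",(0,150,80),(3,255,255)),("spool",(6,170,80),(16,255,255))):
    for st,ce,p in blobs(t,lo,hi,60): print(n,ce.round(1))
print(env.state()["t"],env.state()["ft_force"].round(1)); print(env.job_done())
```

```text
cap [389.9 143.3]
spool [455.2 178. ]
23.8667 [ 0.2 -0.1  0.1]
the job is handed in; nothing more can be done
None
```

I opened the door, set the right-hand carrier on the cabinet floor, shut the door, let go and handed the job in at 23.9 s. No verdict was reported, so the outcome rests on my own checks below.

- **Carrier:** I gripped it with the tool tilted 30° so the gripper would clear the roof edge. By the arm's own readings it went down about 85 mm behind the hinge line and within 1 mm of the middle. It touched the floor at the predicted height with about 5 N, and the last picture shows it lying flat behind the pane.
- **Door:** the end of the bar is back within 0.3 pixel of where it was at the start.
- **Bottle and spool:** their pixel positions in the top view are unchanged, at (389.9,143.3) and (455.2,178.0).
- **Robot:** the gripper is about 120 mm above the bar and the measured force is near zero.

No check failed or disagreed.

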